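# Set the stop pin in a lab deck and bring the tube rack up to it

### The job

Take the orange-headed stop pin from its white holder and slide its tip along the dark groove of the deck until it drops into the hidden blind hole; leave it standing there, fully home. Then slide the blue tube rack along the deck until its end rests against the pin, still flat between the white rails. Leave the bottles, the jar and the yellow tip box where they are.

Things in the scene. Friction and masses are not known exactly. Their poses are not given: they have to be found in the camera images.
- deck: Fixed aluminium deck plate, 104 (x) x 340 (y) x 36 mm high, long along its y; origin at the centre of its underside, on the bench. White rails 9 mm wide, tops at z = 48 mm, run along both long sides, 86 mm clear between them; both ends open. On the centreline, y = 0 to +110 mm, lies a black-floored groove.
- groove (a point): Centre of the groove's floor, at deck x = 0, y = +55, z = 34 mm. The groove is 30 mm wide (x), 110 mm long, 2 mm deep. On its centreline (deck x = 0) its floor has one blind hole, 17.5 mm diameter, 26 mm deep (bottom at z = 8 mm). Black in black, it can hardly be seen; its deck y is between +30 and +80 mm, different each time.
- pin: Loose steel stop pin, 130 mm long, about 0.15 kg, upright in the holder at the start, its tip 15 mm above the bench; origin at the centre of its tip, z along the pin to the head. Shaft 16 mm diameter, the lowest 8 mm tapering to 8 mm. Head: orange square block, 26 x 26 mm, faces across its x and y, 90 to 130 mm above the tip. Fully home, its tip is 26 mm below the groove's floor.
- pin_tip (a point): Centre of the pin's tip end face (the pin's origin), moves with the pin.
- pin_mid (a point): Point on the pin's axis 45 mm above its tip.
- pin_head (a point): Centre of the orange head, on the pin's axis 110 mm above its tip: the place to grip.
- holder: Fixed white block 70 x 70 x 45 mm on a grey foot, with an upright hole of 17 mm diameter, 30 mm deep, in its top centre, in which the pin stands loosely at the start; origin at the centre of its underside. It changes places with the tip box: left or right of the robot.
- rack: Loose blue tube rack, 74 (x) x 96 (y) x 45 mm high (caps to 57 mm), 0.2 to 0.4 kg; origin at the centre of its underside. Starts flat on the deck's top between the rails at the deck's -y end, axes roughly along the deck's. Its +y end faces the hole and is to meet the pin, whose axis is then about 56 mm from the rack's origin. It slides freely, pushed by its -y end.
- tip_box: Bystander: yellow pipette-tip box with clear lid, 75 x 105 x 54 mm, loose; origin at the centre of its underside.
- wash_bottle: Bystander: white wash bottle, 68 mm diameter, blue cap and spout, 175 mm tall, loose; origin at the centre of its underside.
- amber_bottle: Bystander: amber glass bottle with blue cap, 56 mm diameter, 110 mm tall, loose; origin at the centre of its underside.
- reagent_jar: Bystander: jar with blue cap, 66 mm diameter, 85 mm tall, loose; origin at the centre of its underside.
There are look-alikes about, which are no part of the job. What is meant by the pin is not pink, and is the larger of those in its own colour.

How it is judged:
By the outcome, as a careful person would: the job done as asked, in the order asked, and still so for the second after the job is handed in, with the robot touching nothing.
It also fails if it takes over 72 s, if anything falls off the work surface, if the arm or the gripper's body presses on something with over 40 N, if the wrist force passes 120 N, or if a joint passes its speed limit or range.

### The arm

A 6-joint arm with a two-finger parallel gripper is mounted at the origin on the work surface. World frame = base frame: x ahead of the robot, y to its left, z up, the work surface at z = 0. Lengths are in m, angles in rad, forces in N, time in s.
With the tool pointing down it reaches from about 0.35 to 1 m from the base axis. Payload 7.1 kg.
Tool frame: the origin (TCP) lies midway between the tips of the shut fingers; the grasp point (between the pads) lies 19 mm behind it; z points along the fingers, y is the line along which they close (so a half turn about z gives the same grasp; the last joint's range is limited). The gripper opens to 85 mm and grips with 20 to 120 N. Pads are 22 mm wide; open, the fingers measure 114 mm over their backs; the gripper's body (76 mm by 85 mm) begins 54 mm behind the grasp point. The pads swing forward as they close: fully open they stand 13 mm farther back than shut.
Start: joints at [-1.313, 0.423, 1.63, -0, 1.089, -0.019], TCP at [0.171, -0.601, 0.231] pointing down, gripper open.
Joint ranges: [-3, 3], [-0.9, 2.11], [0.09, 2.58], [-1.31, 4.45], [0.11, 2.69], [-2.54, 2.54]. Speed limits (rad/s): [2.39, 2.39, 3.01, 3.14, 3.14, 3.14].

### API

Orientations are given as a rotation vector (axis times angle).
In Python, from plant import bot, grab_frame, workorder gives the robot as it stands. The module is installed in compiled form; this text tells all that it offers.
- The arm moves only by the tool send_rows, never from a script. Its argument "deltas" is text: rows parted by semicolons, each of 5 numbers parted by spaces: the shift along the tool's x, y, z scaled (see below), then the turn about the tool's z scaled (see below), then the closure, from 0 (fully open) to 1 (shut). A call has 1 to 12 rows; each row shifts and turns the commanded pose from where the row before left it, along the tool's axes as they then stand; what a row does not reach is not made up. The controller multiplies each number of a shift by 4 cm and each number of a turn by 6 degrees. A row lasts 1/12 s, in which the tool goes at most 41.7 mm and 7.16 degrees, less where a joint would pass 70% of its speed; a pose out of reach is approached as far as the arm can. A call with a number of a shift or a turn outside -1 to 1 is refused whole. A call with a gripper value outside its range is refused whole. The fingers move at their own pace and stop on an object; the grip force is fixed at half the most. Time passes only in rows, so rows that do not move let the fingers close. It gives the time, the measured TCP pose, the force, the opening and the grip force at its end, in the units of the state.
- bot.sense(): the state, without advancing time (a new reading comes with each control period).
- grab_frame(name): name is "scene" or "top" or "wrist"; returns a dict with "pixels" (400x640x3 uint8, red, green, blue), "range_z" (400x640 float32, m along the optical axis (not along the pixel's ray), 0 where there is no reading), "fovy" (degrees; the focal length in pixels is half the picture's height over the tangent of half this angle, whatever the lens; pixels are square), "cx", "cy" (the principal point, pixels), "xyz" and "orientation" of the camera in the world; the wrist camera has in their place "T_tool_cam" (4x4, takes a point from camera to tool coordinates, whose origin is the TCP and whose axes are the flange's). Camera axes: x right, y up, looking along -z (the intrinsics and any distortion apply to the point x, -y, -z); pixel columns grow to the right and rows downward; lengths in m; the calibration is good to about 2 mm. A picture is of the moment at which its call begins: read the wrist's pose just before it.
- workorder.sign_off(): hands the job in; it is judged then, once.
The state is a dict: "time": time; "joints": joint angles; "qd": joint speeds; "joint_efforts": joint torques, N m; "tool_pos": TCP position; "eef_rot": TCP orientation; "wrist_force": force on the tool from outside, world axes, zero at the start; "torque": the same for the moment, N m; "grip_width": finger opening in m; "grip_force": force on a finger pad.
Only numpy, scipy, OpenCV 4.12 (cv2) and the standard library are available. Lean on these libraries where they do the work, as an engineer would, in place of code of your own. Each camera call takes 0.05 s, during which the arm holds its last target. There are 200 camera calls.

## Working session

There is one attempt and no reset: what is moved stays moved. The work goes in short steps, Python scripts to look and compute and a tool call to move; the robot and the scene stay as the last step left them, time stands still between calls to the robot, and variables do not carry over. Pictures are saved under pics/ and viewed, at most 10 in all, crops included, and the job is handed in when it is done.

Besides the shell and the picture viewer there is one more tool, called after "Call:" as a command line: name --argument value ..., lists and objects as JSON in quotes. send_rows: Moves the arm, as the interface text tells. Its arguments: {"type":"object","properties":{"deltas":{"type":"string"}},"required":["deltas"]}

```bash
mkdir -p pics; cat > h.py <<'E'
import numpy as np, cv2
from scipy.spatial.transform import Rotation as R
from plant import bot, grab_frame, workorder
def cam(f,s=None):
    if 'T_tool_cam' in f:
        T=np.eye(4);T[:3,:3]=R.from_rotvec(s['eef_rot']).as_matrix();T[:3,3]=s['tool_pos'];return T@np.array(f['T_tool_cam'])
    T=np.eye(4);o=np.array(f['orientation'],float)
    T[:3,:3]=o if o.shape==(3,3) else R.from_rotvec(o).as_matrix();T[:3,3]=f['xyz'];return T
def world(f,T):
    h,w=f['range_z'].shape;fl=h/2/np.tan(np.radians(f['fovy'])/2)
    u,v=np.meshgrid(np.arange(w),np.arange(h));d=f['range_z']
    P=np.stack([(u-f['cx'])/fl*d,-(v-f['cy'])/fl*d,-d],-1)
    W=P@T[:3,:3].T+T[:3,3];W[d==0]=np.nan;return W
def look(n):
    s=bot.sense();f=grab_frame(n);T=cam(f,s);return f,T,world(f,T)
def save(f,p,c=None,z=1):
    a=f['pixels'][:,:,::-1]
    if c:a=a[c[1]:c[3],c[0]:c[2]]
    cv2.imwrite(p,cv2.resize(a,None,fx=z,fy=z,interpolation=cv2.INTER_CUBIC))
E
python3 - <<'E'
from h import *
print(bot.sense())
for n in('scene','top'):
    f,T,W=look(n);save(f,f'pics/{n}.png');np.savez(f'{n}.npz',W=W,p=f['pixels'])
    print({k:v for k,v in f.items() if k not in('pixels','range_z')})
E
```

```text
{'time': 0.0, 'joints': array([-1.31299095e+00,  4.23833068e-01,  1.63073045e+00, -1.62628291e-05,
        1.08864885e+00, -1.90112717e-02]), 'qd': array([-7.65001402e-04,  9.49787092e-04, -1.01302511e-03,  4.98656732e-04,
       -2.12371295e-04, -8.48311612e-05]), 'joint_efforts': array([ 2.74215845e-04, -5.57381344e+01, -2.81746602e+01, -6.78996093e-05,
        7.31893204e-03,  5.08996024e-06]), 'tool_pos': array([ 0.17067403, -0.60063721,  0.23053468]), 'eef_rot': array([-3.10995638e+00, -4.33225695e-01,  3.25349499e-04]), 'wrist_force': array([0.51355112, 0.08487518, 0.87286726]), 'torque': array([-0.01583138,  0.04867126, -0.05826858]), 'grip_force': 0.0, 'grip_width': 0.08558654082019077}
{'fovy': 47.637140846151134, 'cx': 317.0547228963978, 'cy': 199.96428944232505, 'xyz': array([ 0.95126337, -0.59662071,  1.01103346]), 'orientation': array([0.67281947, 0.22929663, 0.67024731])}
{'fovy': 55.86390861359991, 'cx': 326.9325436240719, 'cy': 201.50359901273697, 'xyz': array([ 4.13146796e-01, -4.03394216e-04,  1.01919993e+00]), 'orientation': array([ 0.07197139, -0.03573041, -1.55721504])}
```

View pics/scene.png

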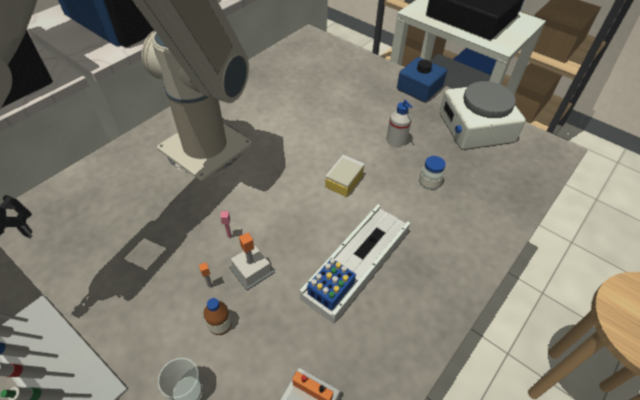

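View pics/top.png

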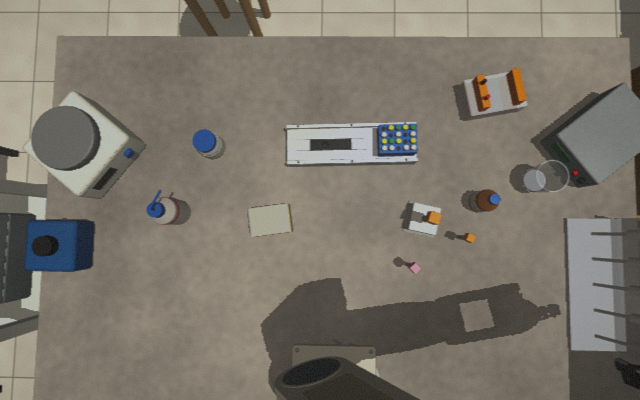

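The top view shows the pin's head at about (434,218) over the white holder (422,219). The deck spans (286..418, 125..163), with the groove at (310..352, 144) and the rack at (398,139). The smaller orange pin at (470,238) and the pink one at (415,268) are look-alikes.

```bash
python3 - <<'E'
from h import *
d=np.load('top.npz');W=d['W'];p=d['p'].astype(int)
def box(c,zlo,zhi,msk=None):
    m=np.zeros(W.shape[:2],bool);m[c[1]:c[3],c[0]:c[2]]=1
    m&=(W[...,2]>zlo)&(W[...,2]<zhi)
    if msk is not None:m&=msk
    q=W[m];r=cv2.minAreaRect((q[:,:2]*1000).astype(np.float32));return len(q),r,np.median(q,0)
r,g,b=p[...,0],p[...,1],p[...,2]
print('bench',np.nanmedian(W[180:200,320:380,2]))
print('deck',box((270,110,430,175),.03,.07))
print('rails',box((270,110,430,175),.043,.052))
dark=(p.sum(-1)<150)
print('groove',box((300,130,360,155),.02,.05,dark))
print('rack',box((370,115,425,162),.05,.08))
print('rackblue',box((370,115,425,162),.04,.08,(b>r+40)))
print('holder',box((400,198,445,240),.035,.055))
print('head',box((415,200,450,235),.12,.17))
print('head zmax',np.nanmax(W[205:230,420:445,2]))
ora=(r>g+60)&(r>b+60)
print('headora',box((415,200,450,235),.1,.17,ora))
S=np.load('scene.npz');V=S['W']
q=V[225:262,232:262].reshape(-1,3);q=q[(q[:,2]>.135)&(q[:,2]<.16)];print('scene head',len(q),q.min(0),q.max(0),np.median(q,0))
E
```

```text
bench 0.0003811921864526058
deck (4051, ((634.6453857421875, -38.34844970703125), (105.22753143310547, 339.52557373046875), 1.8546581268310547), array([ 0.62978479, -0.00387803,  0.03699127]))
rails (926, ((634.7294921875, -38.39738464355469), (105.04573059082031, 339.618896484375), 1.7405602931976318), array([ 0.59493593, -0.03595493,  0.04814588]))
groove (25, ((631.685302734375, 24.58808135986328), (24.646881103515625, 79.22706604003906), 0.9507492184638977), array([0.6398536 , 0.03003477, 0.03369997]))
rack (348, ((637.6221923828125, -146.03294372558594), (102.4239730834961, 116.60525512695312), 0.8916250467300415), array([ 0.6219163 , -0.14426652,  0.07678941]))
rackblue (119, ((639.4025268554688, -153.22373962402344), (72.8497314453125, 94.53861999511719), 2.4504499435424805), array([ 0.64017158, -0.16235645,  0.07928682]))
holder (595, ((439.7441711425781, -226.6878204345703), (70.12738800048828, 70.3410415649414), 78.32962036132812), array([ 0.43542656, -0.21924796,  0.04535348]))
head (159, ((439.77789306640625, -226.8956756591797), (26.27044105529785, 26.080801010131836), 70.82432556152344), array([ 0.44017623, -0.22457349,  0.14485185]))
head zmax 0.1484261240249657
headora (17, ((439.1208801269531, -227.51406860351562), (21.596988677978516, 23.584150314331055), 68.39429473876953), array([ 0.44287232, -0.22254841,  0.1447175 ]))
scene head 131 [ 0.42837778 -0.2413012   0.13500148] [ 0.46012224 -0.2128783   0.14923266] [ 0.445506   -0.22799219  0.14479   ]
```

Call:
send_rows --deltas "0.75 -0.6 0 0 0;0.75 -0.6 0 0 0;0.75 -0.6 0 0 0;0.75 -0.6 0 0 0;0.75 -0.6 0 0 0;0.75 -0.6 0 0 0;0.75 -0.6 0 0 0;0.75 -0.6 0 0 0;0.75 -0.6 0 0 0;0.75 -0.6 0 0 0;0.75 -0.6 0 0 0;0.75 -0.6 0 0 0"

```text
time: 1.1
tool_pos: [0.439, -0.224, 0.2312]
eef_rot: [-3.111, -0.433, 0.0]
wrist_force: [1.1, -1.0, 0.7]
grip_width: 0.0853
grip_force: 0.0
```

Call:
send_rows --deltas "0 0 0 -0.92 0;0 0 0 -0.92 0;0 0 0 -0.92 0;0 0 0 -0.92 0;0 0 0 -0.92 0;0 0 0 -0.92 0;0 0 0 -0.92 0;0 0 0 -0.92 0;0 0 0 -0.92 0;0 0 0 -0.92 0;0 0 0 0 0;0 0 0 0 0"

```text
time: 2.1
tool_pos: [0.4382, -0.2257, 0.2311]
eef_rot: [-2.559, -1.822, 0.0]
wrist_force: [0.4, 0.1, 0.5]
grip_width: 0.0856
grip_force: 0.0
```

```bash
cat >> h.py <<'E'
def to(x,y,z,yaw):
    s=bot.sense();M=R.from_rotvec(s['eef_rot']).as_matrix();cy=np.degrees(np.arctan2(M[1,0],M[0,0]))
    d=M.T@(np.array([x,y,z])-s['tool_pos'])
    print('t',s['time'],'pos',s['tool_pos'].round(4),'yaw',cy.round(2),'tilt',M[:,2].round(3),'units',(d/.04).round(3),'turn',round((cy-yaw)/6,3),'w',s['grip_width'],'gf',s['grip_force'],'F',s['wrist_force'].round(1))
E
python3 - <<'E'
from h import *
to(.440,-.227,.106,70.8)
f,T,W=look('wrist');save(f,'pics/w1.png')
m=(W[...,2]>.125)&(W[...,2]<.16)&(np.hypot(W[...,0]-.44,W[...,1]+.227)<.04)
q=W[m];print(len(q),cv2.minAreaRect((q[:,:2]*1000).astype(np.float32)),q.max(0))
E
```

```text
t 2.1 pos [ 0.4382 -0.2257  0.2311] yaw 70.9 tilt [-0.  0. -1.] units [-0.017  0.054  3.128] turn 0.016 w 0.085586179693894 gf 0.0 F [0.4 0.1 0.5]
1368 ((440.8150634765625, -228.1934814453125), (26.085023880004883, 26.086515426635742), 71.81110382080078) [ 0.4565331  -0.21246482  0.14653456]
```

View pics/w1.png

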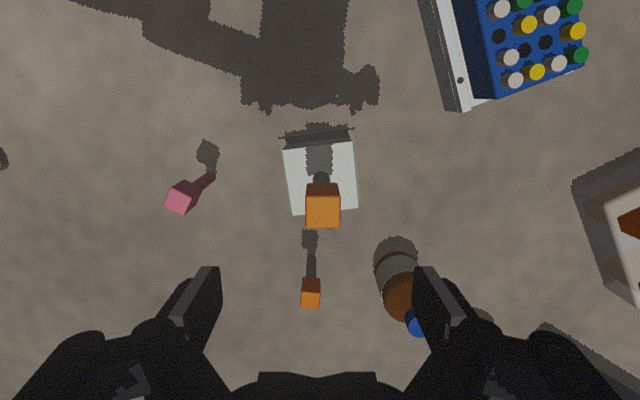

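The wrist view shows the pin's head at (322,210), centred between the fingers and clear of the bottle and the look-alikes. I'll descend and grip.

Call:
send_rows --deltas "-0.03 0.07 0 -0.15 0;0 0 0.45 0 0;0 0 0.45 0 0;0 0 0.45 0 0;0 0 0.45 0 0;0 0 0.45 0 0;0 0 0.45 0 0;0 0 0.43 0 0;0 0 0 0 0;0 0 0 0 0"

```text
time: 2.98
tool_pos: [0.4403, -0.2277, 0.1056]
eef_rot: [-2.541, -1.844, 0.001]
wrist_force: [0.4, 0.4, 0.0]
grip_width: 0.0858
grip_force: 0.0
```

Call:
send_rows --deltas "0 0 0 0 1;0 0 0 0 1;0 0 0 0 1;0 0 0 0 1;0 0 0 0 1;0 0 0 0 1;0 0 0 0 1;0 0 0 0 1;0 0 0 0 1;0 0 0 0 1;0 0 0 0 1;0 0 0 0 1"

```text
time: 3.98
tool_pos: [0.4412, -0.2281, 0.1068]
eef_rot: [2.541, 1.845, 0.001]
wrist_force: [0.5, 0.8, 5.7]
grip_width: 0.0256
grip_force: 58.9
```

Call:
send_rows --deltas "0 0 -0.3 0 1;0 0 -0.6 0 1;0 0 -0.6 0 1;0 0 -0.6 0 1;0 0 -0.4 0 1;0 0 0 0 1;0 0 0 0 1"

```text
time: 4.57
tool_pos: [0.4408, -0.2279, 0.2065]
eef_rot: [2.541, 1.845, 0.001]
wrist_force: [0.4, 0.1, -1.6]
grip_width: 0.0256
grip_force: 60.7
```

```bash
python3 - <<'E'
from h import *
to(.635,-.015,.180,71.8)
f,T,W=look('wrist');save(f,'pics/w2.png')
f,T,W=look('scene');m=np.linalg.norm(W[...,:2]-bot.sense()['tool_pos'][:2],axis=-1)<.03
p=f['pixels'].astype(int);
for a,b in((0.04,.14),(.14,.25)):
    q=W[m&(W[...,2]>a)&(W[...,2]<b)];print(len(q),q.min(0),q.max(0),np.median(q,0))
E
```

```text
t 4.5667 pos [ 0.4408 -0.2279  0.2065] yaw 71.96 tilt [ 0.001 -0.001 -1.   ] units [6.565 2.966 0.664] turn 0.027 w 0.02557344697964316 gf 60.70070028305054 F [ 0.4  0.1 -1.6]
390 [ 0.41064703 -0.25615021  0.04014608] [ 0.46880939 -0.19867765  0.13995899] [ 0.44110453 -0.22842828  0.04561998]
218 [ 0.41988243 -0.24446926  0.14057161] [ 0.46826069 -0.21918112  0.24949896] [ 0.44770363 -0.23314108  0.21527709]
```

View pics/w2.png

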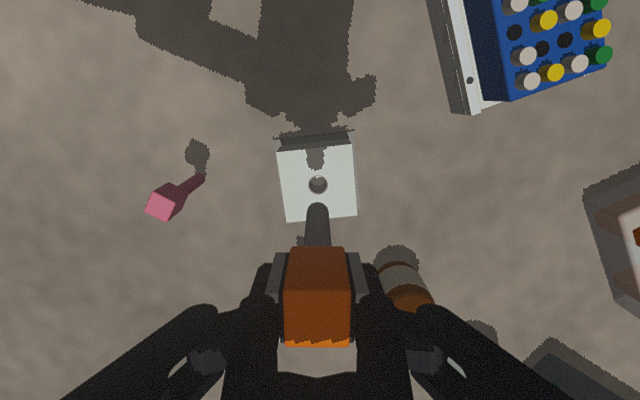

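The pin is held upright and its tip, at (317,210), is clear of the holder hole. I'll move it over the groove's near end.

Call:
send_rows --deltas "0.4 0.2 0 0 1;0.7 0.34 0 0 1;0.7 0.34 0 0 1;0.7 0.34 0 0 1;0.7 0.34 0 0 1;0.7 0.34 0 0 1;0.7 0.34 0 0 1;0.7 0.34 0 0 1;0.7 0.34 0 0 1;0.24 0.14 0 0 1;0 0 0 0 1;0 0 0 0 1"

```text
time: 5.67
tool_pos: [0.6333, -0.0281, 0.2042]
eef_rot: [-2.54, -1.846, 0.004]
wrist_force: [-0.2, -0.6, -1.2]
grip_width: 0.0254
grip_force: 60.6
```

```bash
python3 - <<'E'
from h import *
to(.6342,-.0234,.135,71.8)
f,T,W=look('wrist');np.savez('w3.npz',W=W,p=f['pixels'])
c=np.array([.6347,-.0384]);a=np.radians(1.8);X=np.array([np.cos(a),np.sin(a)]);Y=np.array([-X[1],X[0]])
D=W[...,:2]-c;dx=D@X;dy=D@Y;z=W[...,2]
m=(abs(dx)<.02)&(dy>-.01)&(dy<.125)
for y0 in np.arange(0,.12,.005):
    k=m&(abs(dy-y0-.0025)<.0025)&(abs(dx)<.006);q=z[k]
    if k.sum():print(round(y0,3),k.sum(),np.nanmin(q).round(4),np.nanmedian(q).round(4))
k=m&(z<.031);print('hole px',k.sum(),dx[k].min() if k.any() else 0,dx[k].max() if k.any() else 0,dy[k].min() if k.any() else 0,dy[k].max() if k.any() else 0)
dk=(f['pixels'].astype(int).sum(-1)<120)&(abs(dx)<.04)&(dy>-.02)&(dy<.14)&(z>.02)&(z<.045)
q=np.c_[dx[dk],dy[dk]]*1000;print('groove deck frame',np.percentile(q,[1,50,99],axis=0).round(1))
v=np.argwhere(dk);lo=v.min(0);hi=v.max(0);print(lo,hi)
a=f['pixels'].copy();f['pixels']=np.clip(a.astype(float)*2.2,0,255).astype(np.uint8);save(f,'pics/w3.png')
E
```

```text
t 5.6667 pos [ 0.6333 -0.0281  0.2042] yaw 72.03 tilt [-0.003 -0.    -1.   ] units [ 0.122 -0.01   1.73 ] turn 0.038 w 0.025404459356077845 gf 60.64785361289978 F [-0.2 -0.6 -1.2]
0.0 396 0.0321 0.2416
0.005 443 0.0319 0.2416
0.01 662 0.0317 0.241
0.015 1519 0.0325 0.2409
0.02 2479 0.0316 0.2378
0.025 192 0.032 0.2861
0.03 99 0.0317 0.034
0.035 68 0.0319 0.0336
0.04 64 0.0321 0.0336
0.045 68 0.0314 0.0335
0.05 71 0.0318 0.0335
0.055 70 -0.0012 0.0334
0.06 93 0.006 0.0095
0.065 60 0.0059 0.0073
0.07 61 0.0058 0.0075
0.075 64 -0.0004 0.0323
0.08 75 0.0314 0.0335
0.085 76 0.0321 0.0337
0.09 78 0.0314 0.0334
0.095 79 0.0323 0.0335
0.1 78 0.0315 0.0337
0.105 85 0.0324 0.0339
0.11 85 0.0338 0.0356
0.115 82 0.0335 0.0357
hole px 291 -0.013522098961661202 0.009379513255474915 0.05607826879414726 0.07887542424651629
groove deck frame [[-13.5  36. ]
 [  2.6  87. ]
 [ 14.9 108. ]]
[ 74 268] [162 322]
```

View pics/w3.png

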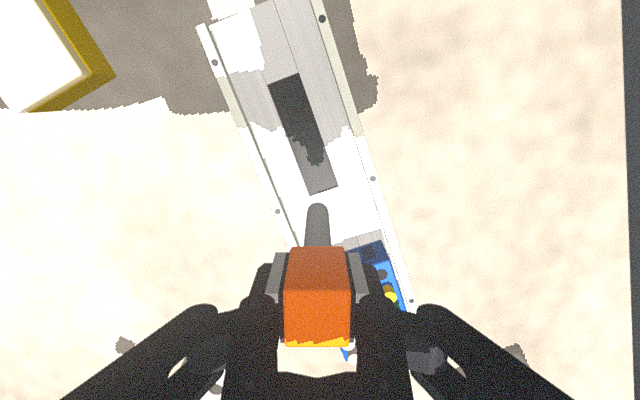

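The wrist depth shows the groove, with its floor at 34 mm, from (268,74) to (322,190). The hole is at deck y ≈ 58..77 mm, so its centre is near 67. I'll lower the tip into the groove short of it.

Call:
send_rows --deltas "0.35 -0.1 0 0 1;0 0 0.4 0 1;0 0 0.5 0 1;0 0 0.5 0 1;0 0 0.4 0 1;0 0 0.05 0 1;0 0 0 0 1;0 0 0 0 1;0 0 0 0 1"

```text
time: 6.47
tool_pos: [0.6356, -0.0141, 0.1335]
eef_rot: [2.542, 1.844, 0.003]
wrist_force: [0.4, 0.2, -0.8]
grip_width: 0.0253
grip_force: 60.6
```

```bash
python3 - <<'E'
from h import *
to(.6339,-.0134,.1255,71.8)
E
```

```text
t 6.4667 pos [ 0.6356 -0.0141  0.1335] yaw 71.93 tilt [ 0.002 -0.    -1.   ] units [ 0.003 -0.046  0.2  ] turn 0.022 w 0.025328892945794202 gf 60.61398267745972 F [ 0.4  0.2 -0.8]
```

Call:
send_rows --deltas "0 -0.04 0.1 0 1;0 0 0.05 0 1;0 0 0 0 1;0 0 0 0 1;0 0 0 0 1"

```text
time: 6.88
tool_pos: [0.6334, -0.0133, 0.1263]
eef_rot: [2.542, 1.846, 0.0]
wrist_force: [0.1, 1.0, -1.1]
grip_width: 0.025
grip_force: 60.6
```

Call:
send_rows --deltas "0 0 0.04 0 1;0 0 0 0 1;0 0 0 0 1"

```text
time: 7.13
tool_pos: [0.6338, -0.0133, 0.1258]
eef_rot: [2.542, 1.845, 0.001]
wrist_force: [-2.2, 0.4, 7.9]
grip_width: 0.0253
grip_force: 61.7
```

Call:
send_rows --deltas "0 0 0.03 0 1;0 0 0 0 1;0 0 0 0 1"

```text
time: 7.38
tool_pos: [0.6339, -0.0133, 0.1257]
eef_rot: [2.542, 1.845, 0.002]
wrist_force: [-4.9, 0.5, 16.6]
grip_width: 0.0255
grip_force: 62.8
```

Call:
send_rows --deltas "0.07 -0.026 0 0 1;0.07 -0.026 0 0 1;0.07 -0.026 0 0 1;0.07 -0.026 0 0 1;0.07 -0.026 0 0 1;0.07 -0.026 0 0 1;0.07 -0.026 0 0 1;0.07 -0.026 0 0 1;0.07 -0.026 0 0 1;0.07 -0.026 0 0 1;0 0 0 0 1"

```text
time: 8.3
tool_pos: [0.6343, 0.0154, 0.1256]
eef_rot: [2.538, 1.844, 0.004]
wrist_force: [0.2, -5.3, 10.5]
grip_width: 0.0252
grip_force: 61.9
```

Call:
send_rows --deltas "0.047 -0.017 0 0 1;0.047 -0.017 0 0 1;0 0 0 0 1"

```text
time: 8.55
tool_pos: [0.6342, 0.0191, 0.1256]
eef_rot: [2.537, 1.844, 0.004]
wrist_force: [0.4, -6.5, 10.1]
grip_width: 0.0254
grip_force: 61.9
```

Call:
send_rows --deltas "0.047 -0.017 0 0 1;0.047 -0.017 0 0 1;0 0 0 0 1"

```text
time: 8.8
tool_pos: [0.6341, 0.0231, 0.1256]
eef_rot: [2.537, 1.844, 0.004]
wrist_force: [-0.1, -5.5, 10.1]
grip_width: 0.0252
grip_force: 61.9
```

Call:
send_rows --deltas "0.04 -0.04 0 0 1;0.04 -0.028 0 0 1;0 0 0 0 1"

```text
time: 9.05
tool_pos: [0.6326, 0.0274, 0.1255]
eef_rot: [2.538, 1.844, 0.005]
wrist_force: [0.9, -3.4, 8.6]
grip_width: 0.0254
grip_force: 61.7
```

Call:
send_rows --deltas "0.03 -0.011 0 0 1;0 0 0 0 1;0 0 0 0 1"

```text
time: 9.3
tool_pos: [0.6325, 0.0285, 0.1254]
eef_rot: [2.538, 1.844, 0.005]
wrist_force: [1.1, -4.6, 8.8]
grip_width: 0.0254
grip_force: 61.7
```

Call:
send_rows --deltas "0.03 -0.01 0 0 1;0 0 0 0 1;0 0 0 0 1"

```text
time: 9.55
tool_pos: [0.6322, 0.0301, 0.1251]
eef_rot: [2.539, 1.844, 0.004]
wrist_force: [0.3, -3.0, 7.2]
grip_width: 0.0252
grip_force: 61.6
```

Call:
send_rows --deltas "0.03 -0.01 0 0 1;0 0 0 0 1;0 0 0 0 1"

```text
time: 9.8
tool_pos: [0.6314, 0.0323, 0.124]
eef_rot: [2.541, 1.845, 0.004]
wrist_force: [3.7, 0.6, 1.4]
grip_width: 0.0256
grip_force: 60.9
```

Call:
send_rows --deltas "0.03 -0.01 0 0 1;0 0 0 0 1;0 0 0 0 1"

```text
time: 10.05
tool_pos: [0.631, 0.0337, 0.1236]
eef_rot: [2.541, 1.845, 0.002]
wrist_force: [3.1, 0.5, 1.4]
grip_width: 0.0255
grip_force: 60.8
```

Call:
send_rows --deltas "0.006 0.02 0.06 0 1;0 0 0 0 1;0 0 0 0 1"

```text
time: 10.3
tool_pos: [0.632, 0.0337, 0.121]
eef_rot: [2.542, 1.845, 0.003]
wrist_force: [6.1, 1.8, 0.5]
grip_width: 0.0254
grip_force: 60.6
```

Call:
send_rows --deltas "0 0 0.05 0 1;0 0 0 0 1;0 0 0 0 1"

```text
time: 10.55
tool_pos: [0.6326, 0.0338, 0.1193]
eef_rot: [2.541, 1.845, 0.005]
wrist_force: [6.6, 2.2, 2.2]
grip_width: 0.0253
grip_force: 60.8
```

Call:
send_rows --deltas "0.01 0.02 0.06 0 1;0 0 0.05 0 1;0 0 0 0 1"

```text
time: 10.8
tool_pos: [0.6337, 0.0341, 0.1148]
eef_rot: [2.541, 1.844, 0.006]
wrist_force: [7.7, 2.1, -1.0]
grip_width: 0.0254
grip_force: 60.5
```

Call:
send_rows --deltas "0 0 0.07 0 1;0 0 0.07 0 1;0 0 0 0 1"

```text
time: 11.05
tool_pos: [0.6339, 0.0341, 0.1092]
eef_rot: [2.541, 1.844, 0.006]
wrist_force: [7.3, 3.0, -1.0]
grip_width: 0.0254
grip_force: 60.7
```

Call:
send_rows --deltas "0.01 0.02 0.07 0 1;0 0 0.07 0 1;0 0 0.05 0 1;0 0 0 0 1"

```text
time: 11.38
tool_pos: [0.6341, 0.0341, 0.1013]
eef_rot: [2.542, 1.845, 0.004]
wrist_force: [6.0, 1.5, -0.9]
grip_width: 0.0251
grip_force: 60.6
```

Call:
send_rows --deltas "0 0 0.05 0 1;0 0 0.03 0 1;0 0 0 0 1;0 0 0 0 1"

```text
time: 11.72
tool_pos: [0.6343, 0.0341, 0.0996]
eef_rot: [2.541, 1.845, 0.005]
wrist_force: [2.4, 1.9, 10.2]
grip_width: 0.0251
grip_force: 62.0
```

The tip has bottomed at the expected height. I'll release and lift straight up.

Call:
send_rows --deltas "0 0 -0.02 0 0.9;0 0 0 0 0.5;0 0 0 0 0;0 0 0 0 0;0 0 0 0 0;0 0 0 0 0;0 0 0 0 0;0 0 0 0 0;0 0 0 0 0;0 0 0 0 0"

```text
time: 12.55
tool_pos: [0.6328, 0.0337, 0.0989]
eef_rot: [-2.542, -1.846, 0.0]
wrist_force: [0.5, -0.4, 0.7]
grip_width: 0.0856
grip_force: 0.0
```

Call:
send_rows --deltas "0 0 -0.3 0 0;0 0 -0.6 0 0;0 0 -0.6 0 0;0 0 -0.6 0 0;0 0 -0.6 0 0;0 0 -0.3 0 0;0 0 0 0 0;0 0 0 0 0"

```text
time: 13.22
tool_pos: [0.6329, 0.0337, 0.2194]
eef_rot: [2.542, 1.845, 0.002]
wrist_force: [-0.3, 0.1, -1.5]
grip_width: 0.0855
grip_force: 0.0
```

```bash
python3 - <<'E'
from h import *
c=np.array([.6347,-.0384]);a=np.radians(1.8);X=np.array([np.cos(a),np.sin(a)]);Y=np.array([-X[1],X[0]])
to(.64,-.25,.2,71.8)
for n in('wrist','top'):
    f,T,W=look(n);z=W[...,2];D=W[...,:2]-c;dx=D@X;dy=D@Y
    m=(np.hypot(dx,dy-.072)<.03)&(z>.12)&(z<.16);q=W[m]
    if m.sum():
        r=cv2.minAreaRect(np.float32(q[:,:2]*1000));print(n,'head',m.sum(),r,'top z',np.percentile(q[:,2],[50,90]),'deck y',(np.array(r[0])/1000-c)@Y)
    p=f['pixels'].astype(int);bl=(p[...,2]>p[...,0]+30)&(abs(dx)<.06)&(dy<-.04)&(dy>-.2)&(z>.07)&(z<.086)
    if bl.sum()>20:
        q=np.c_[dx[bl],dy[bl]]*1000;print(n,'rack',cv2.minAreaRect(np.float32(q)),q.min(0),q.max(0))
    save(f,f'pics/after_{n}.png')
E
```

```text
t 13.2167 pos [0.6329 0.0337 0.2194] yaw 71.96 tilt [ 0.001  0.    -1.   ] units [-6.689  2.364  0.485] turn 0.026 w 0.0854629856231524 gf 0.0 F [-0.3  0.1 -1.5]
wrist head 1371 ((638.9240112304688, 36.725341796875), (26.550609588623047, 25.535558700561523), 72.6258773803711) top z [0.1370199 0.1382047] deck y 0.07495559257659089
wrist rack ((2.3190536499023438, -114.85745239257812), (73.07865142822266, 95.91685485839844), 0.45970475673675537) [ -34.43102942 -162.6885948 ] [ 39.12074407 -66.79590316]
top rack ((1.0419921875, -114.35978698730469), (74.41033935546875, 95.82537078857422), 0.6450107097625732) [ -36.43862983 -162.19133118] [ 38.00418142 -66.29237525]
```

View pics/after_wrist.png

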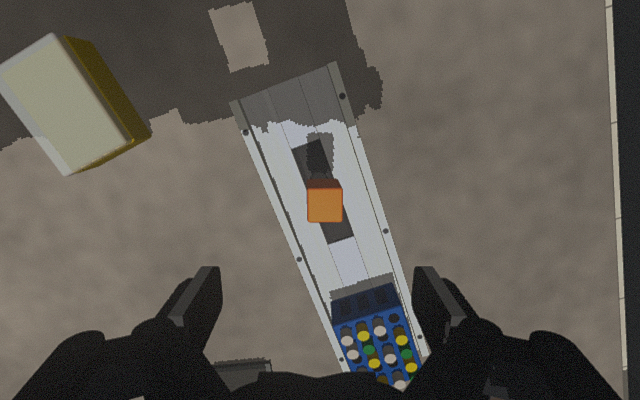

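The pin stands in the groove with its head at (325,203). Its top is at z = 138 mm, so it is fully home. I'll go behind the rack with the gripper shut.

Call:
send_rows --deltas "-0.71 0.258 0 0 0.3;-0.71 0.258 0 0 0.6;-0.71 0.258 0 0 1;-0.71 0.258 0 0 1;-0.71 0.258 0 0 1;-0.71 0.258 0 0 1;-0.71 0.258 0 0 1;-0.71 0.258 0 0 1;-0.71 0.258 0 0 1;0 0 0 0 1;0 0 0 0 1"

```text
time: 14.23
tool_pos: [0.6409, -0.2393, 0.2167]
eef_rot: [-2.543, -1.84, 0.003]
wrist_force: [-0.5, 0.3, -1.4]
grip_width: 0.0003
grip_force: 0.0
```

Call:
send_rows --deltas "0 0 0 -0.83 1;0 0 0 -0.83 1;0 0 0 -0.83 1;0 0 0 -0.82 1;0 0 0.5 0 1;0 0 0.6 0 1;0 0 0.6 0 1;0 0 0.6 0 1;0 0 0.5 0 1;0 0 0 0 1;0 0 0 0 1;0 0 0 0 1"

```text
time: 15.23
tool_pos: [0.6425, -0.2374, 0.1075]
eef_rot: [2.185, 2.257, 0.0]
wrist_force: [0.5, -0.3, 0.1]
grip_width: 0.0003
grip_force: 0.0
```

```bash
python3 - <<'E'
from h import *
to(.642,-.2383,.052,91.8)
E
```

```text
t 15.2333 pos [ 0.6425 -0.2374  0.1075] yaw 91.87 tilt [ 0. -0. -1.] units [-0.021 -0.013  1.389] turn 0.011 w 0.0002678643184916408 gf 0.0 F [ 0.5 -0.3  0.1]
```

Call:
send_rows --deltas "0 0 0.4 0 1;0 0 0.5 0 1;0 0 0.49 0 1;0 0 0 0 1;0.2 0 0 0 1;0.2 0 0 0 1;0.15 0 0 0 1;0.1 0 0 0 1;0.1 0 0 0 1;0 0 0 0 1"

```text
time: 16.07
tool_pos: [0.642, -0.2077, 0.0527]
eef_rot: [2.184, 2.256, 0.001]
wrist_force: [-0.1, -0.2, 0.4]
grip_width: -0.0002
grip_force: 0.2
```

Call:
send_rows --deltas "0.15 0 0 0 1;0.2 0 0 0 1;0.2 0 0 0 1;0.2 0 0 0 1;0.2 0 0 0 1;0.2 0 0 0 1;0.2 0 0 0 1;0.2 0 0 0 1;0.2 0 0 0 1;0.2 0 0 0 1;0.1 0 0 0 1;0 0 0 0 1"

```text
time: 17.07
tool_pos: [0.6387, -0.1256, 0.0516]
eef_rot: [2.185, 2.257, 0.001]
wrist_force: [0.7, -0.3, 0.5]
grip_width: -0.0003
grip_force: 0.0
```

```bash
python3 - <<'E'
from h import *
c=np.array([.6347,-.0384]);a=np.radians(1.8);X=np.array([np.cos(a),np.sin(a)]);Y=np.array([-X[1],X[0]])
to(.64,-.1,.052,91.8);print('tcp deck',[(bot.sense()['tool_pos'][:2]-c)@v for v in(X,Y)])
f,T,W=look('scene');z=W[...,2];D=W[...,:2]-c;dx=D@X;dy=D@Y
p=f['pixels'].astype(int);bl=(p[...,2]>p[...,0]+30)&(abs(dx)<.05)&(dy<.08)&(dy>-.2)&(z>.045)&(z<.086)
q=np.c_[dx[bl],dy[bl]]*1000;print(cv2.minAreaRect(np.float32(q)),q.min(0),q.max(0))
m=(z>.045)&(z<.09)&(dy>.055)&(dy<.09)&(abs(dx)<.025);print('shaft',m.sum(),[np.percentile(v[m],[2,50,98]).round(4) for v in(dx,dy)])
E
```

```text
t 17.0667 pos [ 0.6387 -0.1256  0.0516] yaw 91.84 tilt [ 0.  0. -1.] units [ 0.638  0.054 -0.009] turn 0.007 w -0.00031001158465541903 gf 0.0 F [ 0.7 -0.3  0.5]
tcp deck [np.float64(0.0012123702389873234), np.float64(-0.08726176003807497)]
((21.41108512878418, -29.163986206054688), (42.39358139038086, 94.12609100341797), 0.21216775476932526) [  0.10707154 -76.15831124] [42.53428033 17.91884815]
shaft 64 [array([-0.0006,  0.0077,  0.0133]), array([0.0646, 0.0677, 0.075 ])]
```

Call:
send_rows --deltas "0.1 0 0 0 1;0.15 0 0 0 1;0.15 0 0 0 1;0.15 0 0 0 1;0.15 0 0 0 1;0.15 0 0 0 1;0.05 0 0 0 1;0 0 0 0 1;0 0 0 0 1"

```text
time: 17.87
tool_pos: [0.637, -0.0895, 0.0511]
eef_rot: [-2.185, -2.256, 0.0]
wrist_force: [-0.1, 0.1, 0.1]
grip_width: 0.0001
grip_force: 0.0
```

Call:
send_rows --deltas "0.05 0 0 0 1;0.04 0 0 0 1;0 0 0 0 1;0 0 0 0 1"

```text
time: 18.2
tool_pos: [0.6371, -0.0864, 0.0512]
eef_rot: [-2.186, -2.256, -0.0]
wrist_force: [-0.4, 0.4, 0.3]
grip_width: -0.0
grip_force: 0.0
```

Call:
send_rows --deltas "0.03 0 0 0 1;0.02 0 0 0 1;0 0 0 0 1;0 0 0 0 1"

```text
time: 18.53
tool_pos: [0.6371, -0.0846, 0.0513]
eef_rot: [-2.186, -2.256, 0.0]
wrist_force: [-0.1, -0.9, -0.9]
grip_width: -0.0001
grip_force: 0.7
```

Call:
send_rows --deltas "0.03 0 0 0 1;0.02 0 0 0 1;0 0 0 0 1;0 0 0 0 1"

```text
time: 18.87
tool_pos: [0.6371, -0.0828, 0.0514]
eef_rot: [2.186, 2.256, -0.0]
wrist_force: [0.2, -3.9, -0.3]
grip_width: 0.0001
grip_force: 2.1
```

Call:
send_rows --deltas "0.03 0 0 0 1;0 0 0 0 1;0 0 0 0 1;0 0 0 0 1"

```text
time: 19.2
tool_pos: [0.6374, -0.0824, 0.0517]
eef_rot: [2.185, 2.255, -0.0]
wrist_force: [-0.7, -7.6, 0.3]
grip_width: 0.0001
grip_force: 4.0
```

```bash
cat > chk.py <<'E'
from h import *
c=np.array([.6347,-.0384]);a=np.radians(1.8);X=np.array([np.cos(a),np.sin(a)]);Y=np.array([-X[1],X[0]])
print('tcp deck',[(bot.sense()['tool_pos'][:2]-c)@v for v in(X,Y)])
f,T,W=look('scene');z=W[...,2];D=W[...,:2]-c;dx=D@X;dy=D@Y
p=f['pixels'].astype(int);bl=(p[...,2]>p[...,0]+30)&(abs(dx)<.05)&(dy<.09)&(dy>-.2)&(z>.04)&(z<.086)
q=np.c_[dx[bl],dy[bl]]*1000;print('rack',cv2.minAreaRect(np.float32(q)),q.min(0),q.max(0))
ora=(p[...,0]>p[...,2]+60);m=ora&(z>.095)&(z<.15)&(abs(dy-.07)<.04)&(abs(dx)<.03)
print('head',m.sum(),[np.percentile(v[m],[2,50,98]).round(4) for v in(dx,dy,z)])
save(f,'pics/chk.png',(270,190,430,330),4)
E
python3 chk.py
```

```text
tcp deck [np.float64(0.0012698286135396227), np.float64(-0.044108005639641144)]
rack ((8.628829956054688, 16.172771453857422), (94.82303619384766, 70.88640594482422), 88.61961364746094) [-27.93180259 -31.96587283] [42.94930113 63.37246486]
head 161 [array([-0.0045,  0.0106,  0.0209]), array([0.0611, 0.0692, 0.0842]), array([0.1048, 0.1299, 0.1405])]
```

View pics/chk.png

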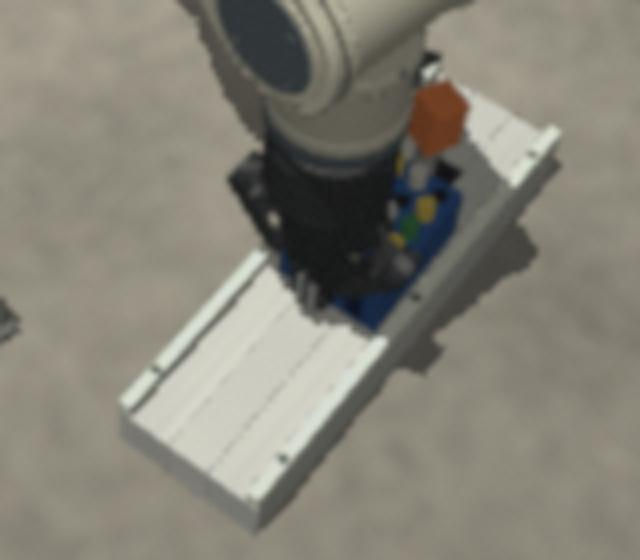

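The rack's end meets the pin at deck y ≈ 63 mm with about 8 N, and the head is still upright. In the crop the head is at (438,117) and the rack lies flat between the rails. I'll back off, lift and check.

Call:
send_rows --deltas "-0.05 0 0 0 1;-0.2 0 0 0 1;-0.5 0 0 0 1;-0.5 0 0 0 1;-0.5 0 -0.2 0 1;-0.3 0 -0.8 0 1;-0.3 0 -0.9 0 1;-0.5 0 -0.9 0 1;-0.7 0 -0.5 0 1;-0.4 0 0 0 1;0 0 0 0 1;0 0 0 0 1"

```text
time: 20.25
tool_pos: [0.6413, -0.2397, 0.1825]
eef_rot: [-2.187, -2.254, -0.0]
wrist_force: [0.3, 0.8, -0.5]
grip_width: -0.0005
grip_force: 0.0
```

```bash
cat >> chk.py <<'E'
for n in('top','wrist'):
    f,T,W=look(n);z=W[...,2];D=W[...,:2]-c;dx=D@X;dy=D@Y;p=f['pixels'].astype(int)
    bl=(p[...,2]>p[...,0]+30)&(abs(dx)<.06)&(dy<.09)&(dy>-.1)&(z>.07)&(z<.086);q=np.c_[dx[bl],dy[bl]]*1000
    if len(q)>20:print(n,'rack',cv2.minAreaRect(np.float32(q)),q.min(0),q.max(0))
    m=(z>.125)&(z<.15)&(abs(dy-.073)<.03)&(abs(dx)<.03)
    if m.any():print(n,'head',m.sum(),cv2.minAreaRect(np.float32(np.c_[dx[m],dy[m]]*1000)),np.percentile(z[m],[50,95]))
E
python3 chk.py
```

```text
tcp deck [np.float64(0.0002720422753830134), np.float64(-0.20144375254923444)]
rack ((-1.2244415283203125, 14.623065948486328), (87.43537139892578, 96.86583709716797), 1.401361346244812) [-44.52700819 -34.45640409] [42.35065721 63.82392066]
head 197 [array([-0.007 ,  0.0086,  0.0207]), array([0.0597, 0.0687, 0.0882]), array([0.0983, 0.1302, 0.1403])]
top rack ((1.6445121765136719, 15.68695068359375), (74.56523132324219, 94.1526107788086), 0.4762295186519623) [-35.96758779 -31.33741907] [38.86403327 62.53990137]
top head 135 ((3.9643044471740723, 77.14302062988281), (26.521265029907227, 26.549772262573242), 68.20787048339844) [0.13784288 0.14040641]
```

View pics/chk.png

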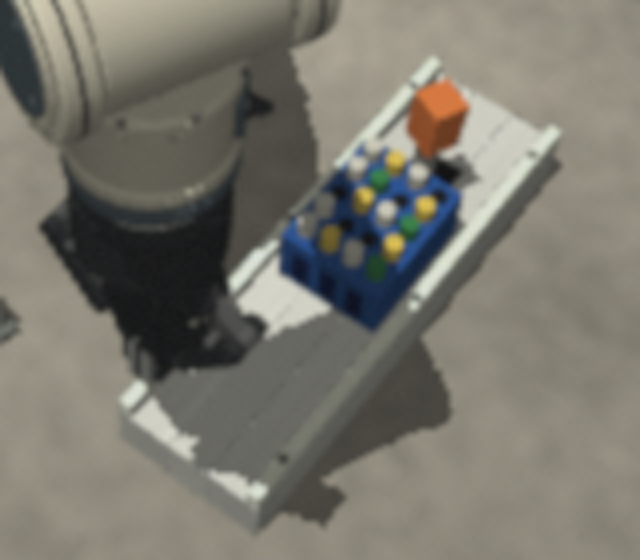

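The rack sits flat between the rails against the pin, in the crop at (370,235). The pin is fully home with its top at z = 138 mm, and the robot is clear.

```bash
python3 -c "
from plant import workorder;print(workorder.sign_off())"
```

```text
the job is handed in; nothing more can be done
None
```

The job is handed in: the orange-headed pin stands fully home in the hidden hole at about deck y = 71 mm, leaning roughly 3° within the hole's clearance, and the blue rack lies flat between the rails with its end against the pin; nothing else was touched, and it took about 20 s of the 72 s allowed.

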